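# Slide the vial rack into its loading bay and start the reader

## Task

Push the vial rack along the worktop with your fingers, gently and without gripping or lifting it: bring it into line with the loading bay and slide it in until it is fully home and the orange spring catch has snapped in behind it. Only then press the green key on the reader head and let it come back up. The vials must stay standing in the rack, and the other things on the bench must be left where they are.

Things in the scene. Friction and masses are not known exactly. Their poses are not given: they have to be found in the camera images.
- vial_rack: white rack with 4 vials, 62x156x39 mm, 0.25 kg, starts askew left of the bay. Origin: centre of its underside, y along its length, within 0.6 rad of the bay's y. Foot plate 62x156 mm, 3 mm thick; above it 62 mm wide end plates (z 3 to 39 mm), outer faces at y = +-73 mm; side rails (z 10-14 and 27-32 mm), outer faces at x = +-27 mm. Push on those faces, fingertips just clear of the foot plate.
- rack_end (a point): middle of the outer face of the rack's end plate at its +y end, the end that trails when it is pushed in; 20 mm above the worktop.
- loading_bay: loading bay screwed to the worktop, which is its floor: two aluminium guides 16 mm high, 66 mm apart (2 mm play each side of the rack), mouth to the robot's left, white reader head (112x74 mm, 58 mm high) at the deep end. Origin: on the worktop, centre of the seated rack; y along the channel, out of the mouth. The rack goes in along -y; seated, its frame matches this one within 2 mm.
- bay_mouth (a point): centre of the mouth's outer end, on the worktop, at y = 166 mm in the bay frame. The flare is 108 mm wide here and narrows to the straight 66 mm channel at y = 130 mm.
- bay_stop (a point): foot of the hard stop (reader head's face), y = -84 mm in the bay frame. A black rubber spring bumper stands 9 mm in front of it and meets the rack 3 mm before it is seated (3 N when seated, 5 N at the stop). The rack can be pushed 6 mm past its seated place; the bumper then presses it back against the catch.
- catch (a joint): orange spring catch in the guide on the robot's side; in the bay frame x -41 to -24, y 79 to 126 mm, 14 mm high, its tab 24 mm. It leans 9 mm into the channel. rad: 0 = sprung in, about 0.2 = pressed aside by the passing rack (2 to 3 N sideways), limit 0.45. When the rack's tail has passed, it snaps in behind the foot plate, back to 0.
- start_key (a joint): green round push key, 24 mm across, on top of the reader head, travel 5 mm straight down, springs back (1.5 N to start, 5 N fully down). m: 0 = out, 0.005 = fully down.
- start_key_top (a point): centre of the green key's top face, 71 mm above the worktop (the grey collar round it is 62 mm, the head's top 58 mm high). Press straight down here.
- vial_1: sample vial (blue cap, tan body), 12 mm across, 42 mm tall, standing loose in a cell of the rack (2 more sit fast); its cap stands 6 mm above the rack. Origin under its centre, z up. It rides along.
- vial_3: sample vial (red cap, white body), 12 mm across, 42 mm tall, standing loose in a cell of the rack (2 more sit fast); its cap stands 6 mm above the rack. Origin under its centre, z up. It rides along.
- standard_1: small brown glass bottle with white cap, 28 mm across, 62 mm tall, stands to the far side of the work; origin under its centre. Leave alone.
- standard_2: small brown glass bottle with white cap, 28 mm across, 62 mm tall, stands to the left of the work; origin under its centre. Leave alone.
- vial_carton: white carton with a blue band, 65x110x55 mm high, at the left; origin under its centre. Leave alone.
- fuse_box: small white carton with a violet band, 45x70x35 mm high, to the right of the bay; origin under its centre. Leave alone.

How it is judged (in metres and radians):
On the way, in this order (a step that is already met when the one before it is completed fails the run):
1. the rack is home in the bay and the catch has snapped in behind it (y of vial_rack in the frame of loading_bay between -0.01 and 0.004 m and x of vial_rack in the frame of loading_bay between -0.005 and 0.005 m and angle between the y axis of vial_rack and the y axis of loading_bay, either way round below 0.06 rad and value of joint catch below 0.06 rad and height (world z) of vial_rack below 0.006 m), for 0.2 s.
2. the green key is pressed down, with the rack home (all of step 1 and value of joint start_key above 0.0035 m), for 0.05 s.
At the end, for the whole second after the job is handed in: The rack stands on the worktop in the bay, in line with it within 0.06 rad and 5 mm sideways, no more than 4 mm short of and 10 mm beyond the seated place, the catch sprung in behind it (under 0.06 rad), at rest; the key is up again (under 1.5 mm); both loose vials stand in the rack (all of step 1 and value of joint start_key below 0.0015 m and linear speed of vial_rack below 0.01 m/s and not (angle between vial_1's own z axis and vertical above 0.4 rad or z of vial_1 in the frame of vial_rack above 0.018 m) and not (angle between vial_3's own z axis and vertical above 0.4 rad or z of vial_3 in the frame of vial_rack above 0.018 m)); the robot touches nothing.
It fails at once if the rack is lifted more than 10 mm or tipped more than 0.2 rad (height (world z) of vial_rack above 0.01 m or angle between vial_rack's own z axis and vertical above 0.2 rad).
It fails at once if the fingers grip or press the rack with more than 35 N (contact force between the fingers and vial_rack above 35 N).
It fails at once if a vial is tipped or leaves the rack (angle between any of vial_1, vial_3's own z axis and vertical above 0.4 rad or z of any of vial_1, vial_3 in the frame of vial_rack above 0.018 m).
It fails at once if the green key is pressed before the rack is home (value of joint start_key above 0.003 m and not (y of vial_rack in the frame of loading_bay between -0.01 and 0.004 m and x of vial_rack in the frame of loading_bay between -0.005 and 0.005 m and angle between the y axis of vial_rack and the y axis of loading_bay, either way round below 0.06 rad and value of joint catch below 0.06 rad and height (world z) of vial_rack below 0.006 m)).
It fails at once if another thing on the bench is shifted more than 20 mm (distance of any of standard_1, standard_2, vial_carton, fuse_box from where it was at the start of the episode above 0.02 m).
It also fails if it takes over 72 s, if anything falls off the work surface, if the arm or the gripper's body presses on something with over 40 N, if the wrist force passes 120 N, or if a joint passes its speed limit or range.

## Robot

A 6-joint arm with a two-finger parallel gripper is mounted at the origin on a cart in front of the work surface, level with it; the furniture and walls round the work are solid. World frame = base frame: x ahead of the robot, y to its left, z up, the work surface at z = 0. Lengths are in m, angles in degrees, forces in N, time in s.
With the tool pointing down it reaches from about 0.275 to 0.725 m from the base axis. Payload 5.6 kg.
Tool frame: the origin (TCP) lies midway between the tips of the shut fingers; the grasp point (between the pads) lies 19 mm behind it (grip_point_offset is the distance from the TCP to the grasp point, in m); y points along the fingers, x is the direction in which the jaws open and shut, and the axes are right-handed (so a half turn about y gives the same grasp; the last joint's range is limited). The gripper opens to 85 mm and grips with 20 to 120 N. Pads are 22 mm wide; open, the fingers measure 114 mm over their backs; the gripper's body (76 mm by 85 mm) begins 54 mm behind the grasp point. The pads swing forward as they close: fully open they stand 13 mm farther back than shut.
Start: joints at [-58.235, 14.616, 6.199, 0, -81.583, -16.306], TCP at [0.147, -0.53, 0.231] pointing down, gripper open.
Joint ranges: [-168.99, 168.99], [-69.2, 112.95], [-62.41, 85.93], [-164.36, 98.24], [-168.68, -3.75], [-174.98, 174.98]. Speed limits (degrees/s): [147.25, 147.25, 180, 180, 180, 180].

## Interface

Orientations are given as [roll, pitch, yaw] about the fixed x, y, z axes, in that order (R = Rz(yaw) Ry(pitch) Rx(roll)).
In Python, from plant import * gives the robot as it stands. The module is installed in compiled form; this text tells all that it offers.
- The arm moves only by the shell command python3 -m jog 'ROWS'. ROWS is JSON, a list of rows, each a list of 7 numbers: the shift along the tool's x, y, z in m, then the turn, a rotation vector about the tool's x, y, z in rad, then the closure, from 0 (fully open) to 1 (shut). A call has 1 to 20 rows; each row is the pose to reach, as a shift and turn from the pose commanded when the call began, along the tool's axes at that moment; what a row does not reach only later rows make up. A row lasts 1/10 s, in which the tool goes at most 50 mm and 8.59 degrees, less where a joint would pass 70% of its speed; a pose out of reach is approached as far as the arm can. A call with a gripper value outside its range is refused whole. The fingers move at their own pace and stop on an object; the grip force is fixed at half the most. Time passes only in rows, so rows that repeat a pose let the fingers close. It gives the time, the measured TCP pose, the force and the opening at its end, in the units of the state.
- observe(): the state, without advancing time (a new reading comes with each control period).
- read_camera(name): name is "scene" or "side" or "wrist"; returns the picture (384x512x3 uint8, red, green, blue); there is no depth.
- camera_model(name): a dict with "intrinsics" (3x3 intrinsics, pixels), "D" ([k1, k2, p1, p2, k3] as OpenCV has them; the pictures are not rectified), "T" (4x4, takes a point from camera to world coordinates); the wrist camera has in their place "mount" (4x4, takes a point from camera to tool coordinates, whose origin is the TCP and whose axes are the tool frame's). Camera axes: x right, y down, z forward; pixel columns grow to the right and rows downward; lengths in m; the calibration is good to about 2 mm. A picture is of the moment at which its call begins: read the wrist's pose just before it. camera_model takes no time and is no camera call.
- hand_in(): hands the job in, once; it reports no verdict.
The state is a dict: "t": time; "qpos": joint angles; "joint_velocities": joint speeds; "tau": joint torques, N m; "tcp_pos": TCP position; "tool_rot": TCP orientation; "force": force on the tool from outside, world axes, zero at the start; "torque": the same for the moment, N m; "width": finger opening in m.
Only numpy, scipy, OpenCV 4.12 (cv2) and the standard library are available. Lean on these libraries where they do the work, as an engineer would, in place of code of your own. Each camera call takes 0.05 s, during which the arm holds its last target.

## Working session

There is one attempt and no reset: what is moved stays moved. The work goes in short steps, Python scripts to look and compute and a shell command to move; the robot and the scene stay as the last step left them, time stands still between calls to the robot, and variables do not carry over. Pictures are saved under pics/ and viewed, and the job is handed in when it is done.

```bash
mkdir -p pics
python3 - <<'E'
from plant import *
import cv2
s=observe();print(s)
for n in ["scene","side"]:
    im=read_camera(n);cv2.imwrite(f"pics/{n}0.png",cv2.cvtColor(im,cv2.COLOR_RGB2BGR));m=camera_model(n);print(n,m)
print(camera_model("wrist"))
E
```

```text
{'t': 0.0, 'qpos': array([-5.82369781e+01,  1.46544859e+01,  6.12984689e+00, -2.72012042e-02,
       -8.15835485e+01, -1.63073314e+01]), 'joint_velocities': array([-0.0207506 , -0.06241185, -0.10157962,  0.06573546,  0.02716436,
        0.00496886]), 'tau': array([ 2.66912266e-04, -3.86634958e+01,  2.37939602e+01,  5.36509037e+00,
       -6.01634631e-03, -3.05637354e-05]), 'tcp_pos': array([ 0.14650062, -0.52960814,  0.23037684]), 'tool_rot': array([-89.99544028,  -0.11138942, 105.45167933]), 'force': array([-0.44393577, -0.03166372,  0.68752478]), 'torque': array([-0.05140038, -0.03286987, -0.0021848 ]), 'width': 0.08545658895801661}
scene {'intrinsics': array([[470.87663211,   0.        , 252.42888562],
       [  0.        , 470.87663211, 195.06454538],
       [  0.        ,   0.        ,   1.        ]]), 'D': array([-0.00863135,  0.        ,  0.        ,  0.        ,  0.        ]), 'T': array([[-0.73137523, -0.50427609,  0.45912515, -0.28883256],
       [-0.68197273,  0.538964  , -0.49439964,  0.86294354],
       [ 0.00186199, -0.67470248, -0.73808746,  1.36728803],
       [ 0.   
[... 448 characters left out ...]
.82798648, -0.56074668,  0.74403716],
       [ 0.        ,  0.        ,  0.        ,  1.        ]])}
{'intrinsics': array([[327.73655421,   0.        , 253.78142161],
       [  0.        , 327.73655421, 188.26378314],
       [  0.        ,   0.        ,   1.        ]]), 'D': array([-0.09188606,  0.        ,  0.        ,  0.        ,  0.        ]), 'mount': array([[ 9.99999454e-01, -1.03136775e-03,  1.69528559e-04,
         7.75011186e-04],
       [-4.98631560e-04, -3.28198291e-01,  9.44608720e-01,
        -1.41970704e-01],
       [-9.18599988e-04, -9.44608288e-01, -3.28198626e-01,
         8.58273651e-02],
       [ 0.00000000e+00,  0.00000000e+00,  0.00000000e+00,
         1.00000000e+00]])}
```

View pics/scene0.png

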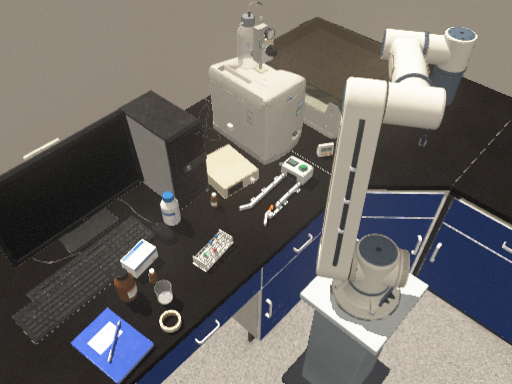

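View pics/side0.png

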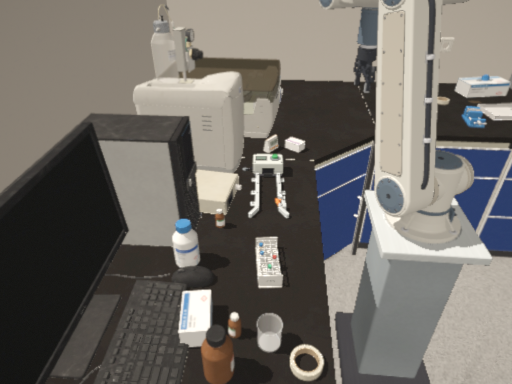

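The scene view (camera on the left) shows the rack near (213,250), the bay guides at (265,195), the reader head with the green key near (297,165), and the bottles at (214,200) and (152,275). The carton is at (139,258) and the fuse box at (326,150). I'll enlarge the crops to measure.

Run:
```python
import cv2
a=cv2.imread("pics/scene0.png");b=cv2.imread("pics/side0.png")
cv2.imwrite("pics/sc_bay.png",cv2.resize(a[145:235,225:345],None,fx=6,fy=6,interpolation=cv2.INTER_CUBIC))
cv2.imwrite("pics/sc_rack.png",cv2.resize(a[220:280,180:250],None,fx=8,fy=8,interpolation=cv2.INTER_CUBIC))
cv2.imwrite("pics/si_bay.png",cv2.resize(b[130:230,210:320],None,fx=6,fy=6,interpolation=cv2.INTER_CUBIC))
cv2.imwrite("pics/si_rack.png",cv2.resize(b[225:295,230:310],None,fx=8,fy=8,interpolation=cv2.INTER_CUBIC))
```

```text
(no output)
```

View pics/sc_bay.png

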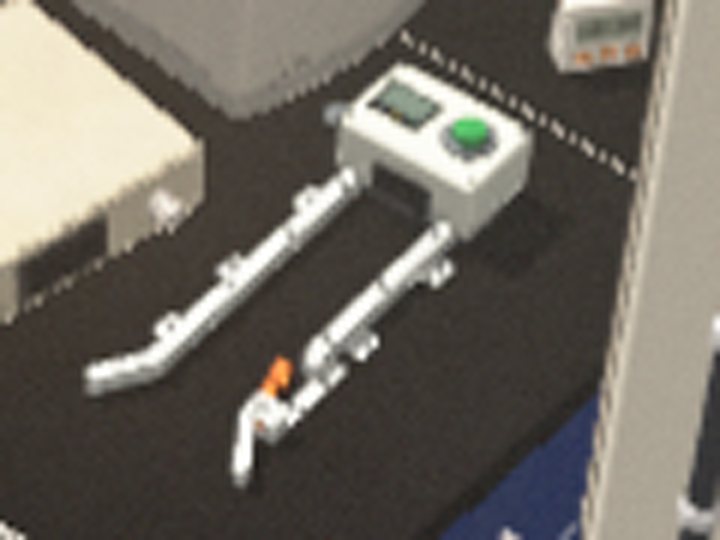

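View pics/sc_rack.png

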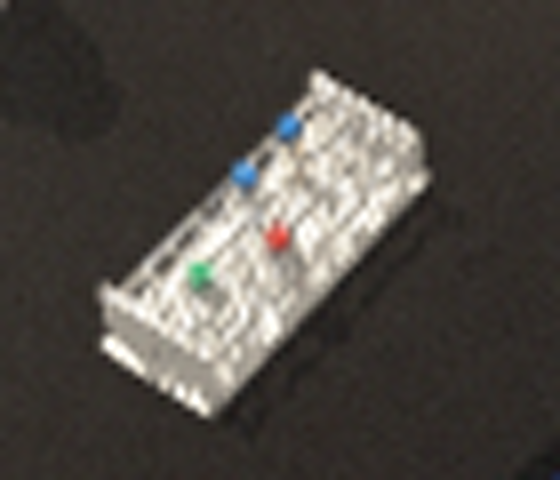

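View pics/si_bay.png

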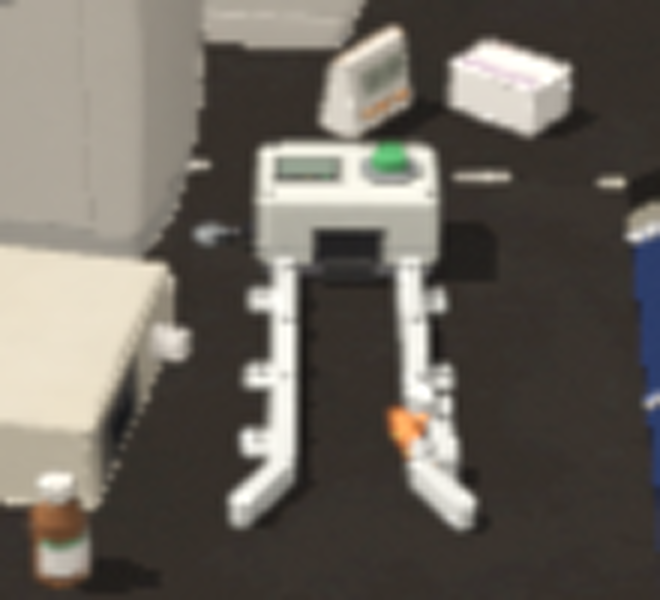

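View pics/si_rack.png

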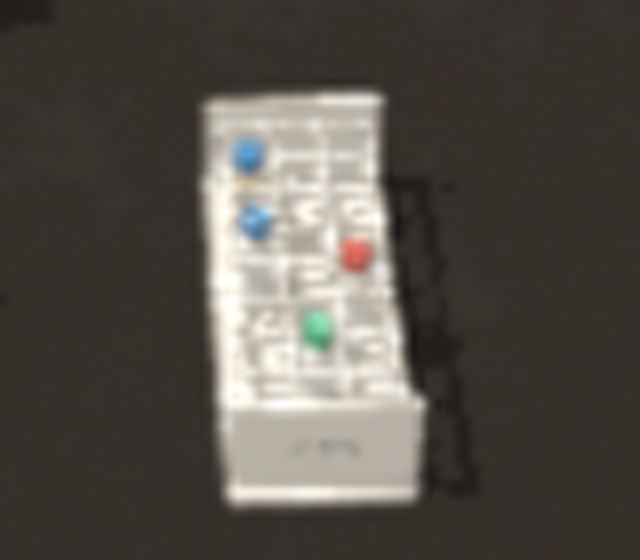

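```bash
cat > h.py <<'E'
import numpy as np, cv2, json
from plant import *
def unc(p,off,f): return [(p[0]+.5)/f-.5+off[0],(p[1]+.5)/f-.5+off[1]]
def ray(n,p,T=None):
    m=camera_model(n)
    q=cv2.undistortPoints(np.array([[p]],float),m["intrinsics"],m["D"])[0,0]
    T=m["T"] if T is None else T
    d=T[:3,:3]@np.array([q[0],q[1],1]); return T[:3,3],d/np.linalg.norm(d)
def onz(n,p,z,T=None):
    o,d=ray(n,p,T); return o+d*(z-o[2])/d[2]
def tri(r1,r2):
    (a,u),(b,v)=r1,r2
    t=np.linalg.lstsq(np.c_[u,-v],b-a,rcond=None)[0]
    p,q=a+t[0]*u,b+t[1]*v; return (p+q)/2,np.linalg.norm(p-q)
def Twrist():
    from scipy.spatial.transform import Rotation as R
    s=observe();T=np.eye(4);T[:3,:3]=R.from_euler("xyz",s["tool_rot"],degrees=True).as_matrix();T[:3,3]=s["tcp_pos"]
    return T@camera_model("wrist")["mount"]
def save(n,im): cv2.imwrite("pics/"+n,cv2.cvtColor(im,cv2.COLOR_RGB2BGR))
E
python3 - <<'E'
from h import *
np.set_printoptions(precision=4,suppress=True)
S=lambda p:unc(p,(210,130),6); C=lambda p:unc(p,(225,145),6)
SR=lambda p:unc(p,(230,225),8); CR=lambda p:unc(p,(180,220),8)
print("key",tri(ray("side",S((389,152))),ray("scene",C((470,128)))),onz("side",S((389,152)),.071),onz("scene",C((470,128)),.071))
for nm,z,a,b in [("head far-left top",.058,(262,148),None),("head r back",.058,(436,150),(530,135)),("head l front",.058,(258,203),(342,130)),("head r front",.058,(438,205),(465,190)),("headl back",.058,None,(400,68)),
 ("far flare out top",.016,(240,505),(92,375)),("near flare out",.016,(468,505),(243,468)),("far guide knee outer",.016,(278,465),None),("far knee",.016,(290,463),(155,355)),("near guide deep inner",.016,(402,262),(432,228)),("far guide deep inner",.016,(296,262),(355,185)),("far deep outer",.016,(275,262),(343,172)),("near deep outer",.016,(421,262),(450,232))]:
  print(nm, a and onz("side",S(a),z)[:2], b and onz("scene",C(b),z)[:2])
for nm,z,a,b in [("rack -y far",.039,(204,100),(318,72)),("-y near",.039,(383,97),(425,138)),("+y far",.039,(224,408),(103,288)),("+y near",.039,(422,403),(228,372)),("foot +y far",.0015,(228,497),(103,342)),("foot +y near",.0015,(419,496),(212,412)),("foot -y near",.0015,None,(428,180)),
 ("blue-y",.045,(248,153),(289,126)),("blue2",.045,(255,220),(245,173)),("red",.045,(355,254),(278,237)),("green",.045,(317,327),(200,275))]:
  print(nm, a and onz("side",SR(a),z)[:2], b and onz("scene",CR(b),z)[:2])
E
```

```text
key (array([ 0.4791, -0.2565,  0.0719]), np.float64(0.0026529606785391205)) [ 0.48   -0.2603  0.071 ] [ 0.4782 -0.256   0.071 ]
head far-left top [ 0.5623 -0.2826] None
head r back [ 0.4506 -0.2891] [ 0.4526 -0.2893]
head l front [ 0.5585 -0.2123] [ 0.5469 -0.2075]
head r front [ 0.4477 -0.2189] [ 0.4518 -0.2197]
headl back None [ 0.5575 -0.2805]
far flare out top [0.5459 0.0366] [0.5443 0.0355]
near flare out [0.4244 0.0265] [0.4238 0.0265]
far guide knee outer [ 0.5286 -0.0006] None
far knee [ 0.5221 -0.0029] [ 0.5267 -0.004 ]
near guide deep inner [ 0.4686 -0.2185] [ 0.4692 -0.2117]
far guide deep inner [ 0.5349 -0.213 ] [ 0.5327 -0.2074]
far deep outer [ 0.548 -0.212] [ 0.5466 -0.2113]
near deep outer [ 0.4567 -0.2195] [ 0.4581 -0.2171]
rack -y far [0.5166 0.1727] [0.5131 0.1735]
-y near [0.4528 0.1657] [0.452  0.1671]
+y far [0.498  0.3175] [0.4961 0.3184]
+y near [0.4355 0.3102] [0.4259 0.3113]
foot +y far [0.4963 0.3207] [0.497  0.3222]
foot +y near [0.4349 0.3151] [0.4362 0.3145]
foot -y near None [0.4553 0.1634]
blue-y [0.4985 0.2056] [0.4971 0.2065]
blue2 [0.4937 0.2384] [0.4926 0.2376]
red [0.4594 0.2517] [0.4573 0.2515]
green [0.4703 0.286 ] [0.4673 0.2881]
```

```bash
python3 -m jog '[[0.03,0,-0.027,0,0.02,0,0],[0.07,-0.01,-0.064,0,0.04,0,0],[0.11,-0.02,-0.1,0,0.06,0,0],[0.15,-0.03,-0.136,0,0.08,0,0],[0.18,-0.03,-0.164,0,0.1,0,0],[0.21,-0.04,-0.191,0,0.1,0,0],[0.24,-0.05,-0.218,0,0.1,0,0],[0.27,-0.05,-0.245,0,0.12,0,0],[0.3,-0.05,-0.273,0,0.14,0,0],[0.33,-0.05,-0.3,0,0.16,0,0],[0.36,-0.05,-0.327,0,0.18,0,0],[0.39,-0.05,-0.354,0,0.2,0,0],[0.42,-0.05,-0.38,0,0.2,0,0],[0.45,-0.05,-0.41,0,0.2,0,0],[0.47,-0.05,-0.427,0,0.2,0,0],[0.481,-0.05,-0.437,0,0.2,0,0],[0.481,-0.05,-0.437,0,0.2,0,0],[0.481,-0.05,-0.437,0,0.2,0,0]]'
python3 - <<'E'
from h import *
T=Twrist();im=read_camera("wrist");save("w1.png",im);np.save("Tw1.npy",T);s=observe();print(s["tcp_pos"],s["tool_rot"],s["qpos"],s["force"])
E
```

```text
t: 1.9
tcp_pos: [0.4393, 0.0495, 0.2811]
tool_rot: [-90.0, 0.0, 94.0]
force: [-0.7, -0.1, 0.1]
width: 0.0856
[0.43922851 0.04919959 0.28134826] [-8.99930310e+01  1.09541872e-02  9.39644084e+01] [ 2.68447172e+01  1.56005450e+00 -2.05601690e+00  7.39735869e-03
 -8.63946083e+01 -1.12880775e+02] [ 0.36508526 -0.76269283  0.97151617]
```

View pics/w1.png

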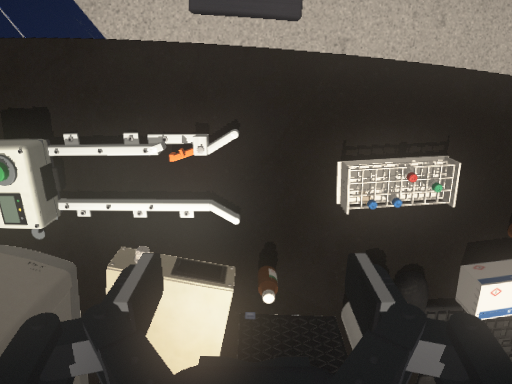

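The wrist view shows the whole bay and the rack. The bay guides run from (55,150)/(60,205) to flare ends at (238,133)/(238,220), with the orange catch at (180,155). The rack is at (340–460, 157–212), and the brown bottle's cap is at (268,297). I'll zoom in and measure.

Run:
```python
import cv2
a=cv2.imread("pics/w1.png")
cv2.imwrite("pics/w1_bay.png",cv2.resize(a[125:235,110:250],None,fx=5,fy=5,interpolation=cv2.INTER_CUBIC))
cv2.imwrite("pics/w1_head.png",cv2.resize(a[125:235,0:110],None,fx=5,fy=5,interpolation=cv2.INTER_CUBIC))
cv2.imwrite("pics/w1_rack.png",cv2.resize(a[145:225,325:475],None,fx=5,fy=5,interpolation=cv2.INTER_CUBIC))
```

```text
(no output)
```

View pics/w1_bay.png

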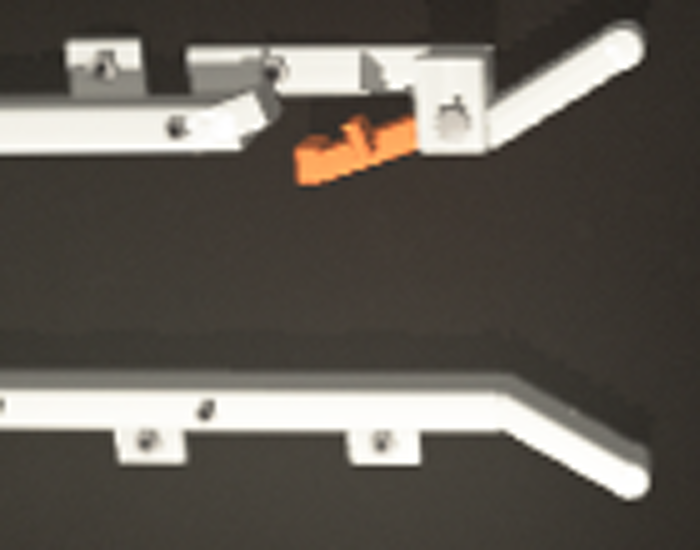

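View pics/w1_head.png

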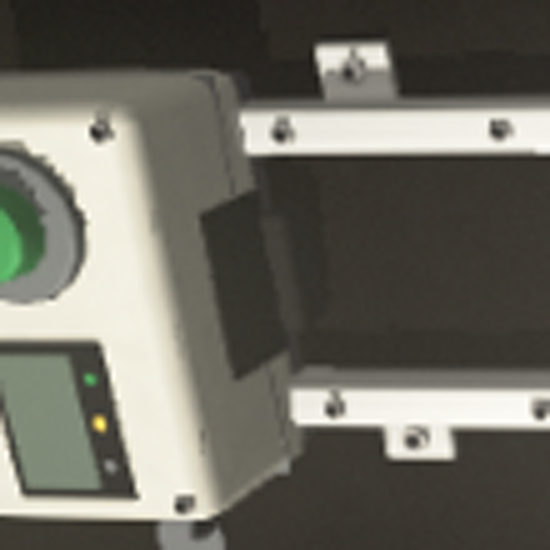

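View pics/w1_rack.png

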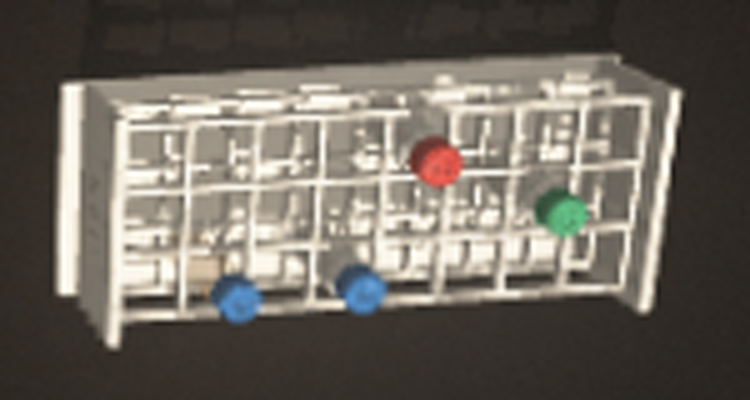

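Run:
```python
from h import *
np.set_printoptions(precision=4,suppress=True)
T=np.load("Tw1.npy")
B=lambda p:unc(p,(110,125),5);H=lambda p:unc(p,(0,125),5);R=lambda p:unc(p,(325,145),5);I=lambda p:p
def w(nm,f,z,*ps):
    print(nm,*[onz("wrist",f(p),z,T)[:2] for p in ps])
w("near inner deep",H,.016,(250,155),(545,156));w("near inner mid",B,.016,(10,153),(235,151))
w("far inner deep",H,.016,(295,388),(545,393));w("far inner",B,.016,(10,389),(500,393))
w("flare near/far tips",B,.016,(628,48),(632,482))
w("foot bumper/head base near,far",H,.0,(245,170),(300,360))
w("screws z16 near",H,.016,(282,131),(500,129));w("near",B,.016,(177,127))
w("screws far",H,.016,(335,405),(541,407));w("far",B,.016,(206,408))
w("key",H,.071,(0,235))
w("rack far-y,near-y,far+y,near+y z39",R,.039,(112,347),(122,110),(645,312),(680,92))
w("foot -y far near",R,.003,(60,293),(65,85))
w("vials z45",R,.045,(238,300),(361,290),(437,162),(562,213))
w("std1 cap z62",I,.062,(268,297))
print("std1",onz("side",unc((62,580),(210,130),6),0),"std2", onz("scene",(153,281),0),onz("side",(235,336),0))
for p in [(129,268),(139,275),(158,258),(147,245),(121,262)]: print("carton sc",onz("scene",p,0 if p[1]>264 else .055)[:2])
print("mouse side",onz("side",(195,280),.03)[:2], "beaker",onz("scene",(164,292),.03)[:2],"fuse",onz("side",(294,146),.03)[:2])
```

```text
near inner deep [ 0.4674 -0.2185] [ 0.4629 -0.1369]
near inner mid [ 0.4619 -0.1328] [ 0.4577 -0.0735]
far inner deep [ 0.5334 -0.2142] [ 0.5295 -0.1419]
far inner [ 0.528  -0.1376] [ 0.5196 -0.0037]
flare near/far tips [0.4248 0.0258] [0.5432 0.0329]
foot bumper/head base near,far [ 0.4762 -0.2309] [ 0.5316 -0.2216]
screws z16 near [ 0.4604 -0.2086] [ 0.4564 -0.1485]
near [ 0.4523 -0.0884]
screws far [ 0.5376 -0.203 ] [ 0.5337 -0.1434]
far [ 0.5296 -0.0834]
key [ 0.4753 -0.2511]
rack far-y,near-y,far+y,near+y z39 [0.5131 0.1753] [0.4504 0.1675] [0.4943 0.3174] [0.4349 0.3105]
foot -y far near [0.5128 0.1703] [0.4538 0.1627]
vials z45 [0.4958 0.2034] [0.491  0.2348] [0.4562 0.247 ] [0.467  0.2831]
std1 cap z62 [0.6303 0.0823]
std1 [0.6346 0.0872 0.    ] std2 [0.5388 0.4633 0.    ] [0.5373 0.4658 0.    ]
carton sc [0.6401 0.4868]
carton sc [0.5922 0.4808]
carton sc [0.5638 0.4108]
carton sc [0.6336 0.4022]
carton sc [0.6415 0.5057]
mouse side [0.6552 0.3369] beaker [0.4621 0.474 ] fuse [ 0.4037 -0.4188]
```

```bash
python3 -m jog '[[0.03,0.02,-0.018,0,0,0,0],[0.06,0.04,-0.036,0,0,0,0],[0.1,0.06,-0.057,0,0,0,0],[0.14,0.08,-0.08,0,0,0,0],[0.17,0.11,-0.098,0,0,0,0],[0.19,0.14,-0.109,0,0,0,0],[0.19,0.17,-0.109,0,0,0,0],[0.19,0.2,-0.109,0,0,0,0],[0.19,0.22,-0.109,0,0,0,0],[0.19,0.235,-0.109,0,0,0,0],[0.19,0.25,-0.109,0,0,0,0],[0.19,0.26,-0.109,0,0,0,0],[0.19,0.265,-0.109,0,0,0,0],[0.19,0.265,-0.109,0,0,0,0]]'
python3 - <<'E'
from h import *
T=Twrist();im=read_camera("wrist");save("w2.png",im);np.save("Tw2.npy",T)
save("side2.png",cv2.resize(read_camera("side")[200:320,190:340],None,fx=5,fy=5));s=observe();print(s["tcp_pos"],s["tool_rot"],s["force"])
E
```

```text
t: 3.35
tcp_pos: [0.535, 0.2465, 0.0161]
tool_rot: [-90.0, 0.0, 94.0]
force: [0.5, -0.1, 0.1]
width: 0.0852
[0.53560741 0.24715958 0.01706167] [-9.00644773e+01 -2.78049768e-02  9.39934995e+01] [-0.08751265  0.50427848 -0.15165459]
```

View pics/w2.png

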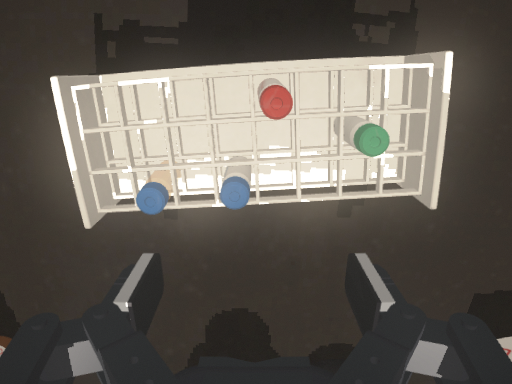

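View pics/side2.png

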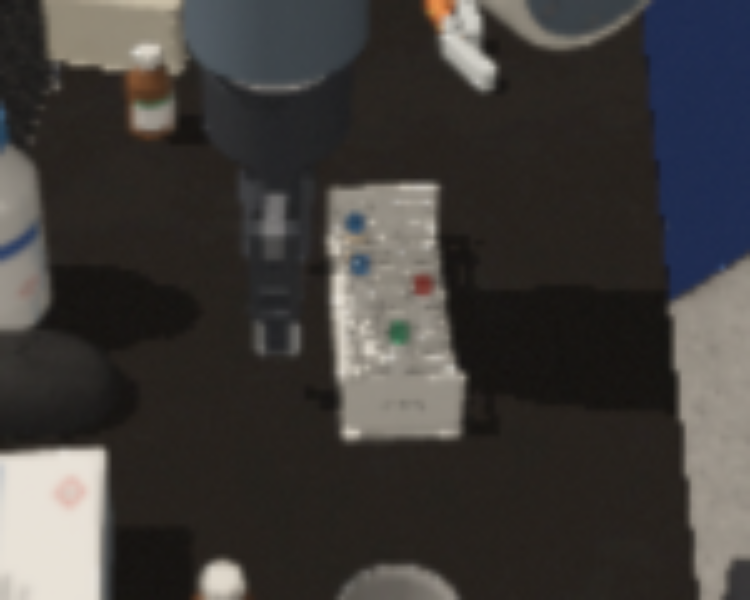

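```bash
python3 -m jog '[[0,0.01,0,0,0,0,0],[0,0.02,0,0,0,0,0],[0,0.02,0.004,0,0,0,0],[0,0.02,0.007,0,0,0,0],[0,0.02,0.01,0,0,0,0],[0,0.02,0.012,0,0,0,0],[0,0.02,0.014,0,0,0,0],[0,0.02,0.016,0,0,0,0],[0,0.02,0.018,0,0,0,0],[0,0.02,0.02,0,0,0,0],[0,0.02,0.022,0,0,0,0],[0,0.02,0.024,0,0,0,0],[0,0.02,0.024,0,0,0,0]]'
python3 - <<'E'
from h import *
T=Twrist();im=read_camera("wrist");save("w3.png",im);np.save("Tw3.npy",T)
s=observe();print(s["tcp_pos"],s["tool_rot"],s["force"])
E
```

```text
t: 4.75
tcp_pos: [0.5109, 0.2454, -0.0037]
tool_rot: [-90.0, 0.0, 94.0]
force: [-1.0, -0.2, -0.6]
width: 0.0854
[ 0.51096007  0.24541801 -0.00372825] [-8.99868901e+01  1.54800982e-03  9.39964891e+01] [-0.51704033 -0.0857984  -0.19760942]
```

View pics/w3.png

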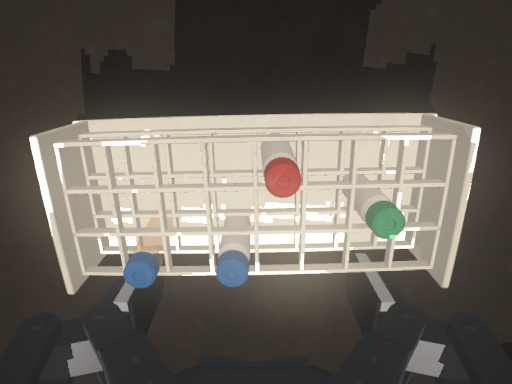

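The fingers now touch the far side rail. I'll measure the rack's pose from the plate tops at z = 39 mm, with corners at about (42,140), (68,292), (468,126) and (457,285).

```bash
cat >> h.py <<'E'
yaw_b=np.radians(3.85);O_b=np.array([0.4949,-0.132])
def bay(p):
    c,s=np.cos(yaw_b),np.sin(yaw_b);d=np.asarray(p)[:2]-O_b
    return np.array([c*d[0]+s*d[1],-s*d[0]+c*d[1]])
E
python3 - <<'E'
from h import *
np.set_printoptions(precision=4,suppress=True)
im=cv2.imread("pics/w3.png")
cv2.imwrite("pics/w3z.png",np.hstack([cv2.resize(im[110:310,20:120],None,fx=3.5,fy=3,interpolation=2),cv2.resize(im[110:310,390:490],None,fx=3.5,fy=3,interpolation=2)]))
E
```

```text
(no output)
```

View pics/w3z.png

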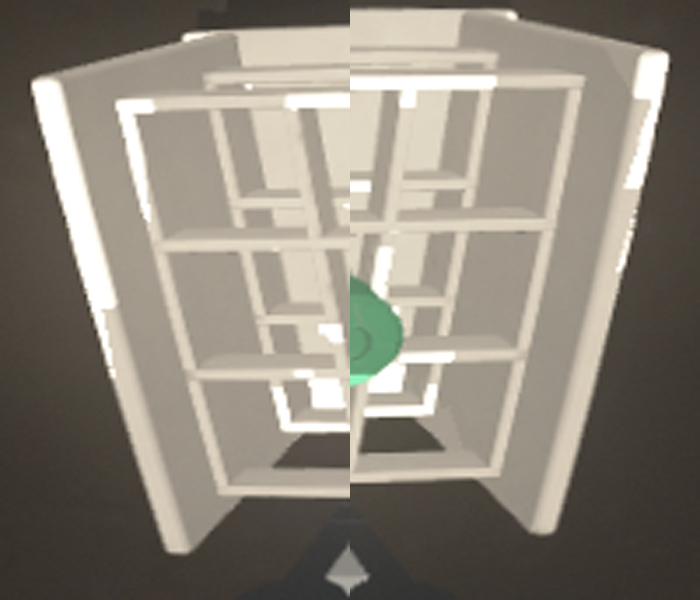

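Run:
```python
from h import *
np.set_printoptions(precision=4,suppress=True)
T=np.load("Tw3.npy")
P=[onz("wrist",p,.039,T)[:2] for p in [(29.4,137.3),(67.1,293.3),(480.9,128.3),(448,287.3)]]
B=[bay(p) for p in P];print(*B, "ctr",np.mean(B,0))
print(np.degrees([np.arctan2(-(B[2]-B[0])[0],(B[2]-B[0])[1]),np.arctan2(-(B[3]-B[1])[0],(B[3]-B[1])[1]),np.arctan2(*(B[1]-B[0])[::-1])]), "tcp",bay(observe()["tcp_pos"]))
```

```text
[-0.0272  0.3042] [0.0321 0.3053] [-0.0304  0.448 ] [0.0293 0.4493] ctr [0.0009 0.3767]
[1.2554 1.1322 0.9791] tcp [0.0414 0.3755]
```

```bash
python3 -m jog '[[0,0,0.001,0,0,0,0],[0,0,0.002,0,0,0,0],[0,0,0.002,0,0,0,0],[0,0,0.0,0,0,0,0],[0,0,-0.01,0,0,0,0],[0,0,-0.02,0,0,0,0],[0,0,-0.02,0,0,0,0]]'
python3 - <<'E'
from h import *
T=Twrist();im=read_camera("wrist");save("w4.png",im);np.save("Tw4.npy",T)
a=cv2.imread("pics/w4.png")
cv2.imwrite("pics/w4z.png",np.hstack([cv2.resize(a[40:240,40:140],None,fx=3.5,fy=3,interpolation=2),cv2.resize(a[40:240,370:470],None,fx=3.5,fy=3,interpolation=2)]))
E
```

```text
t: 5.5
tcp_pos: [0.5328, 0.247, -0.0038]
tool_rot: [-90.1, -0.0, 94.0]
force: [0.7, -0.4, -0.3]
width: 0.0855
```

View pics/w4z.png

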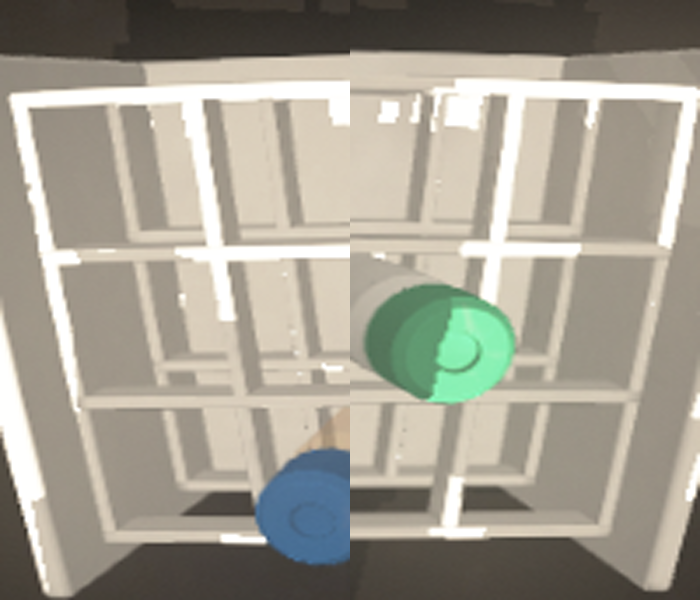

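Run:
```python
from h import *
np.set_printoptions(precision=4,suppress=True)
T=np.load("Tw4.npy")
P=[onz("wrist",p,.032,T)[:2] for p in [(43.4,71.7),(72.9,220),(468.6,69.3),(441.4,217.7)]]
B=[bay(p) for p in P];print(*B, "ctr",np.mean(B,0))
print(np.degrees([np.arctan2(-(B[2]-B[0])[0],(B[2]-B[0])[1]),np.arctan2(-(B[3]-B[1])[0],(B[3]-B[1])[1]),np.arctan2(*(B[1]-B[0])[::-1])]), "tcp",bay(observe()["tcp_pos"]))
```

```text
[-0.0254  0.3086] [0.0265 0.3099] [-0.0264  0.445 ] [0.0255 0.4449] ctr [0.     0.3771]
[0.4074 0.4261 1.4107] tcp [0.0624 0.3755]
```

```bash
python3 -m jog '[[0,-0.03,0,0,0,0,0],[0,-0.065,0,0,0,0,0],[0,-0.1,0,0,0,0,0],[0.01,-0.13,0.006,0,-0.1,0,0.2],[0.02,-0.13,0.012,0,-0.23,0,0.5],[0.03,-0.13,0.018,0,-0.36,0,1],[0.04,-0.13,0.024,0,-0.49,0,1],[0.05,-0.13,0.03,0,-0.62,0,1],[0.06,-0.13,0.036,0,-0.75,0,1],[0.07,-0.13,0.042,0,-0.88,0,1],[0.08,-0.13,0.048,0,-1.01,0,1],[0.09,-0.13,0.054,0,-1.14,0,1],[0.1,-0.13,0.06,0,-1.27,0,1],[0.105,-0.13,0.063,0,-1.4,0,1],[0.105,-0.13,0.063,0,-1.5,0,1],[0.105,-0.13,0.063,0,-1.568,0,1],[0.105,-0.13,0.063,0,-1.568,0,1],[0.105,-0.13,0.063,0,-1.568,0,1]]'
python3 - <<'E'
from h import *
T=Twrist();im=read_camera("wrist");save("w5.png",im);np.save("Tw5.npy",T);s=observe();print(s["tcp_pos"],s["tool_rot"],s["qpos"],bay(s["tcp_pos"]))
E
```

```text
t: 7.35
tcp_pos: [0.4608, 0.3471, 0.1262]
tool_rot: [-90.0, -0.0, -176.3]
force: [-0.2, -0.3, -0.4]
width: -0.0001
[0.4608727  0.3470606  0.12621299] [-8.99945462e+01 -1.16480165e-02 -1.76270680e+02] [ 5.25009857e+01  2.06017713e+01 -9.56616809e-01 -5.55405197e-03
 -6.84533905e+01 -4.87696243e+01] [-0.00178417  0.48026423]
```

View pics/w5.png

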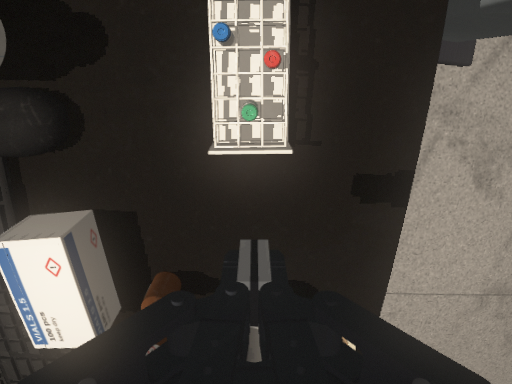

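```bash
python3 -m jog '[[-0.002,0.03,0,0,0,0,1],[-0.002,0.06,0,0,0,0,1],[-0.002,0.085,0,0,0,0,1],[-0.002,0.105,0,0,0,0,1],[-0.002,0.115,0,0,0,0,1],[-0.002,0.1182,0.003,0,0,0,1],[-0.002,0.1182,0.007,0,0,0,1],[-0.002,0.1182,0.011,0,0,0,1],[-0.002,0.1182,0.014,0,0,0,1],[-0.002,0.1182,0.016,0,0,0,1],[-0.002,0.1182,0.018,0,0,0,1],[-0.002,0.1182,0.020,0,0,0,1],[-0.002,0.1182,0.023,0,0,0,1],[-0.002,0.1182,0.026,0,0,0,1],[-0.002,0.1182,0.029,0,0,0,1],[-0.002,0.1182,0.032,0,0,0,1],[-0.002,0.1182,0.035,0,0,0,1],[-0.002,0.1182,0.038,0,0,0,1],[-0.002,0.1182,0.041,0,0,0,1],[-0.002,0.1182,0.041,0,0,0,1]]'
python3 - <<'E'
from h import *
T=Twrist();im=read_camera("wrist");save("w6.png",im);np.save("Tw6.npy",T);s=observe();print(s["tcp_pos"],s["tool_rot"],s["force"],bay(s["tcp_pos"]))
E
```

```text
t: 9.4
tcp_pos: [0.4656, 0.3058, 0.008]
tool_rot: [-90.0, -0.0, -176.2]
force: [0.3, 1.2, 1.0]
width: -0.0001
[0.46542927 0.30573381 0.007843  ] [-8.99483271e+01 -4.40644344e-02 -1.76179088e+02] [-0.78469852 -0.53001709  0.60888455] [-1.27486627e-05  4.38724760e-01]
```

View pics/w6.png

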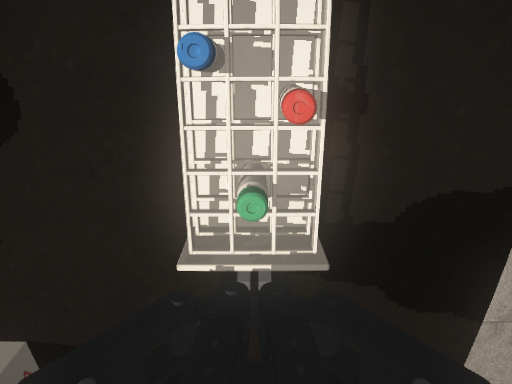

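```bash
python3 -m jog '[[0,0,0.003,0,0,0,1],[0,0,0.007,0,0,0,1],[0,0,0.012,0,0,0,1],[0,0,0.017,0,0,0,1],[0,0,0.022,0,0,0,1],[0,0,0.027,0,0,0,1],[0,0,0.032,0,0,0,1],[0,0,0.037,0,0,0,1],[0,0,0.042,0,0,0,1],[0,0,0.047,0,0,0,1],[0,0,0.052,0,0,0,1],[0,0,0.057,0,0,0,1],[0,0,0.062,0,0,0,1],[0,0,0.067,0,0,0,1],[0,0,0.072,0,0,0,1],[0,0,0.077,0,0,0,1],[0,0,0.081,0,0,0,1],[0,0,0.084,0,0,0,1],[0,0,0.086,0,0,0,1],[0,0,0.086,0,0,0,1]]'
python3 - <<'E'
from h import *
T=Twrist();im=read_camera("wrist");save("w7.png",im);np.save("Tw7.npy",T);s=observe();print(s["tcp_pos"],s["tool_rot"],s["force"],bay(s["tcp_pos"]))
E
```

```text
t: 11.45
tcp_pos: [0.4714, 0.2202, 0.0081]
tool_rot: [-90.0, -0.0, -176.2]
force: [-0.1, -0.1, 0.7]
width: 0.0001
[0.47145202 0.22039304 0.00814742] [-8.99828474e+01 -1.96277495e-03 -1.76163990e+02] [-0.26734099  0.07122878 -0.44518492] [2.66235226e-04 3.53172181e-01]
```

View pics/w7.png

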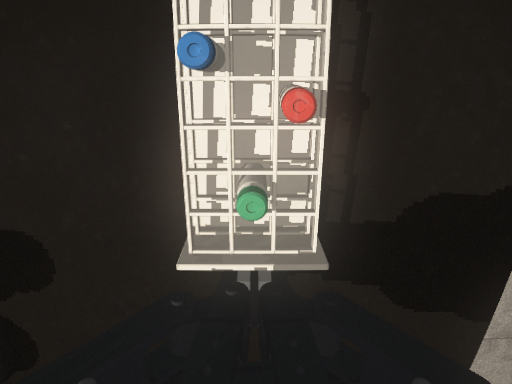

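The rack hasn't shifted relative to the fingers. I'll check its line-up with the mouth in the side view.

Run:
```python
from h import *
save("side7.png",cv2.resize(read_camera("side")[130:290,190:340],None,fx=5,fy=3.75,interpolation=2))
save("scene7.png",cv2.resize(read_camera("scene")[140:260,190:340],None,fx=5,fy=5,interpolation=2))
```

```text
(no output)
```

View pics/side7.png

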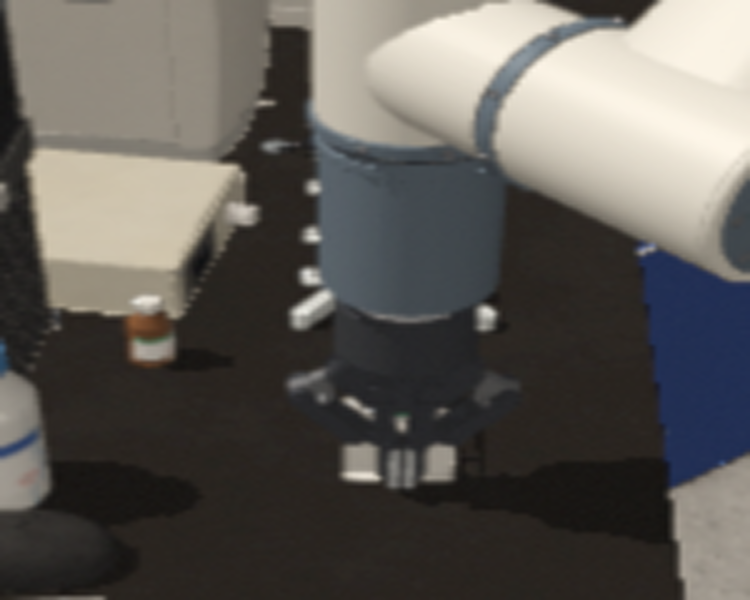

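View pics/scene7.png

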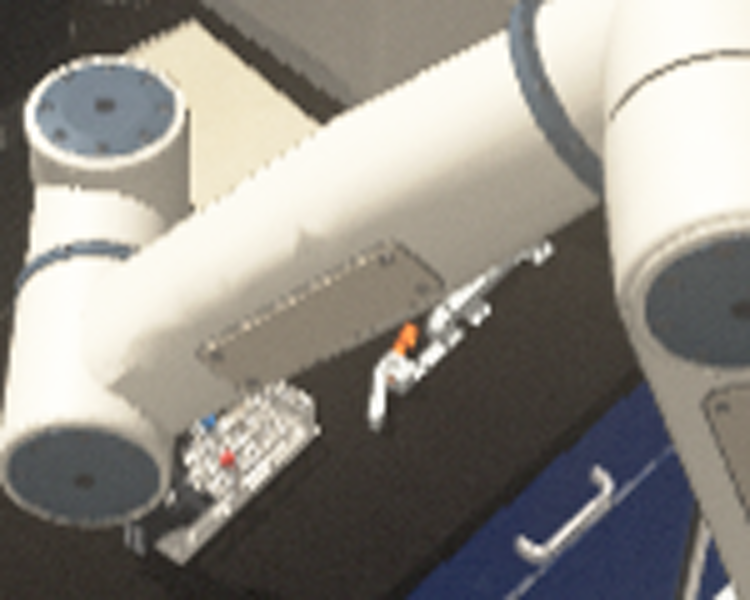

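```bash
python3 -m jog '[[0,0,0.003,0,0,0,1],[0,0,0.007,0,0,0,1],[0,0,0.012,0,0,0,1],[0,0,0.017,0,0,0,1],[0,0,0.022,0,0,0,1],[0,0,0.026,0,0,0,1],[0,0,0.030,0,0,0,1],[0,0,0.034,0,0,0,1],[0,0,0.038,0,0,0,1],[0,0,0.042,0,0,0,1],[0,0,0.046,0,0,0,1],[0,0,0.05,0,0,0,1],[0,0,0.053,0,0,0,1],[0,0,0.056,0,0,0,1],[0,0,0.059,0,0,0,1],[0,0,0.062,0,0,0,1],[0,0,0.065,0,0,0,1],[0,0,0.068,0,0,0,1],[0,0,0.071,0,0,0,1],[0,0,0.072,0,0,0,1]]'
python3 - <<'E'
from h import *
T=Twrist();im=read_camera("wrist");save("w8.png",im);np.save("Tw8.npy",T);s=observe();print(s["tcp_pos"],s["tool_rot"],s["force"],bay(s["tcp_pos"]))
E
```

```text
t: 13.6
tcp_pos: [0.4762, 0.1485, 0.0081]
tool_rot: [-90.0, -0.0, -176.2]
force: [0.2, 2.5, 0.3]
width: 0.0001
[0.4762256  0.14840722 0.00809543] [-8.99918518e+01 -6.04910653e-03 -1.76174836e+02] [-0.02964709  0.33742508  0.62050572] [1.95580509e-04 2.81028294e-01]
```

View pics/w8.png

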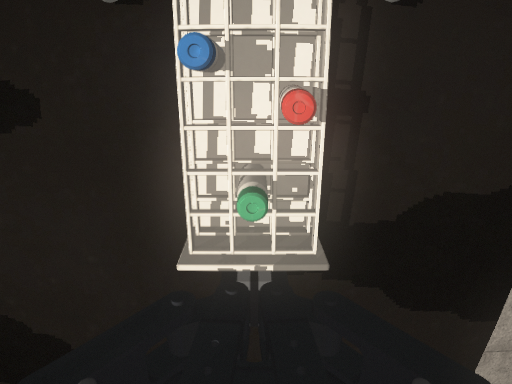

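The flare tips appear symmetrically at (112,0) and (398,0), so the rack is centred in the mouth.

```bash
python3 -m jog '[[0,0,0.002,0,0,0,1],[0,0,0.004,0,0,0,1],[0,0,0.007,0,0,0,1],[0,0,0.01,0,0,0,1],[0,0,0.013,0,0,0,1],[0,0,0.016,0,0,0,1],[0,0,0.019,0,0,0,1],[0,0,0.022,0,0,0,1],[0,0,0.025,0,0,0,1],[0,0,0.028,0,0,0,1],[0,0,0.031,0,0,0,1],[0,0,0.034,0,0,0,1],[0,0,0.037,0,0,0,1],[0,0,0.04,0,0,0,1],[0,0,0.043,0,0,0,1],[0,0,0.046,0,0,0,1],[0,0,0.049,0,0,0,1],[0,0,0.052,0,0,0,1]]'
python3 - <<'E'
from h import *
T=Twrist();im=read_camera("wrist");save("w9.png",im);np.save("Tw9.npy",T);s=observe();print(s["tcp_pos"],s["tool_rot"],s["force"],bay(s["tcp_pos"]))
E
```

```text
t: 15.45
tcp_pos: [0.4798, 0.0966, 0.0082]
tool_rot: [-90.0, 0.0, -176.2]
force: [-0.2, 3.5, 1.2]
width: 0.0004
[0.47967049 0.09618895 0.00813323] [-8.99799448e+01 -1.09150469e-02 -1.76165864e+02] [0.5123065  2.37162189 2.43988249] [1.26524132e-04 2.28696561e-01]
```

View pics/w9.png

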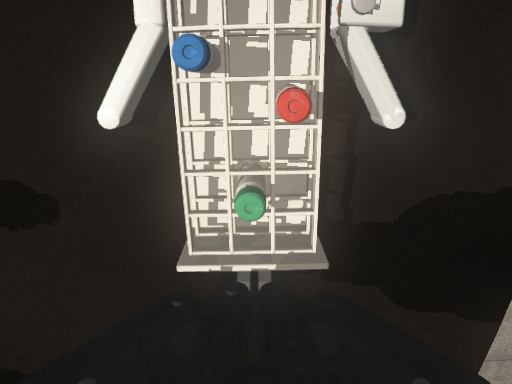

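```bash
python3 -m jog '[[0,0,0.003,0,0,0,1],[0,0,0.007,0,0,0,1],[0,0,0.011,0,0,0,1],[0,0,0.015,0,0,0,1],[0,0,0.019,0,0,0,1],[0,0,0.023,0,0,0,1],[0,0,0.027,0,0,0,1],[0,0,0.031,0,0,0,1],[0,0,0.035,0,0,0,1],[0,0,0.039,0,0,0,1],[0,0,0.043,0,0,0,1],[0,0,0.047,0,0,0,1],[0,0,0.051,0,0,0,1],[0,0,0.055,0,0,0,1],[0,0,0.059,0,0,0,1],[0,0,0.063,0,0,0,1],[0,0,0.067,0,0,0,1],[0,0,0.071,0,0,0,1],[0,0,0.075,0,0,0,1],[0,0,0.078,0,0,0,1]]'
python3 - <<'E'
from h import *
T=Twrist();im=read_camera("wrist");save("w10.png",im);np.save("Tw10.npy",T);s=observe();print(s["tcp_pos"],s["tool_rot"],s["force"],bay(s["tcp_pos"]))
E
```

```text
t: 17.5
tcp_pos: [0.4851, 0.0187, 0.0081]
tool_rot: [-90.0, 0.0, -176.2]
force: [1.0, 4.3, 0.5]
width: -0.0003
[0.48459865 0.01819753 0.00796511] [-8.99683074e+01 -5.16775650e-02 -1.76175048e+02] [-0.01678713 -0.42486452  0.12768953] [-0.00019314  0.15055025]
```

View pics/w10.png

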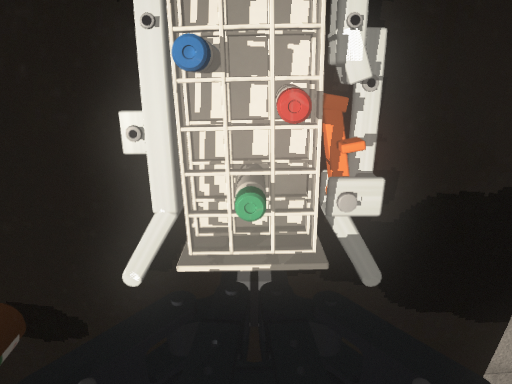

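```bash
python3 -m jog '[[0,0,0.003,0,0,0,1],[0,0,0.007,0,0,0,1],[0,0,0.011,0,0,0,1],[0,0,0.015,0,0,0,1],[0,0,0.019,0,0,0,1],[0,0,0.023,0,0,0,1],[0,0,0.027,0,0,0,1],[0,0,0.031,0,0,0,1],[0,0,0.035,0,0,0,1],[0,0,0.039,0,0,0,1],[0,0,0.043,0,0,0,1],[0,0,0.047,0,0,0,1],[0,0,0.05,0,0,0,1],[0,0,0.053,0,0,0,1],[0,0,0.055,0,0,0,1]]'
python3 - <<'E'
from h import *
T=Twrist();im=read_camera("wrist");save("w11.png",im);np.save("Tw11.npy",T);s=observe();print(s["tcp_pos"],s["tool_rot"],s["force"],bay(s["tcp_pos"]))
E
```

```text
t: 19.05
tcp_pos: [0.4881, -0.0361, 0.0079]
tool_rot: [-90.0, -0.1, -176.2]
force: [-1.0, 4.4, 2.9]
width: 0.0003
[ 0.48807013 -0.03632125  0.00785667] [-8.99922321e+01 -6.72573415e-02 -1.76180626e+02] [-0.62119449  3.57523086  1.42553552] [-0.00039014  0.09592142]
```

View pics/w11.png

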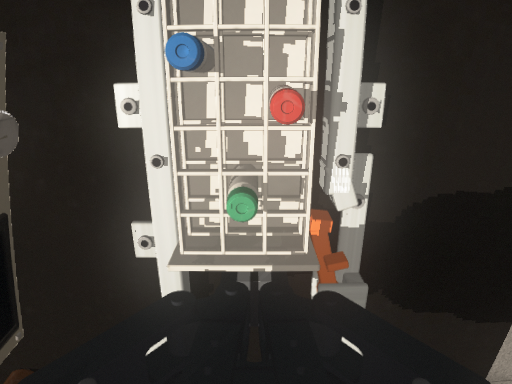

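```bash
python3 -m jog '[[0,0,0.002,0,0,0,1],[0,0,0.004,0,0,0,1],[0,0,0.006,0,0,0,1],[0,0,0.008,0,0,0,1],[0,0,0.009,0,0,0,1],[0,0,0.009,0,0,0,1]]'
python3 - <<'E'
from h import *
T=Twrist();im=read_camera("wrist");save("w12.png",im);np.save("Tw12.npy",T);s=observe();print(s["tcp_pos"],s["tool_rot"],s["force"],bay(s["tcp_pos"]))
E
```

```text
t: 19.7
tcp_pos: [0.4887, -0.045, 0.0079]
tool_rot: [-90.0, -0.1, -176.2]
force: [-1.7, 3.5, 1.9]
width: -0.0
[ 0.4886477  -0.04498969  0.00785514] [-8.99911855e+01 -6.74911414e-02 -1.76174163e+02] [-1.5444947   3.81871106  0.93883166] [-0.00039591  0.08723376]
```

View pics/w12.png

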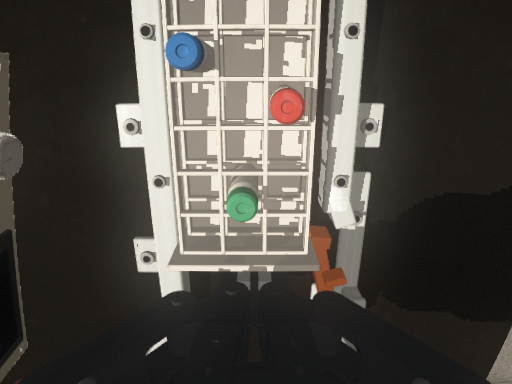

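```bash
python3 -m jog '[[0,0,0.0015,0,0,0,1],[0,0,0.003,0,0,0,1],[0,0,0.0045,0,0,0,1],[0,0,0.006,0,0,0,1],[0,0,0.006,0,0,0,1]]'
python3 - <<'E'
from h import *
T=Twrist();im=read_camera("wrist");save("w13.png",im);np.save("Tw13.npy",T);s=observe();print(s["tcp_pos"],s["tool_rot"],s["force"],bay(s["tcp_pos"]))
E
```

```text
t: 20.25
tcp_pos: [0.4891, -0.0507, 0.0079]
tool_rot: [-90.0, -0.1, -176.2]
force: [-2.0, 5.0, 1.4]
width: 0.0001
[ 0.48906617 -0.05076653  0.00787771] [-9.00086508e+01 -6.13809740e-02 -1.76175710e+02] [-2.23779211  4.69686069  1.85032166] [-0.00036628  0.08144186]
```

View pics/w13.png

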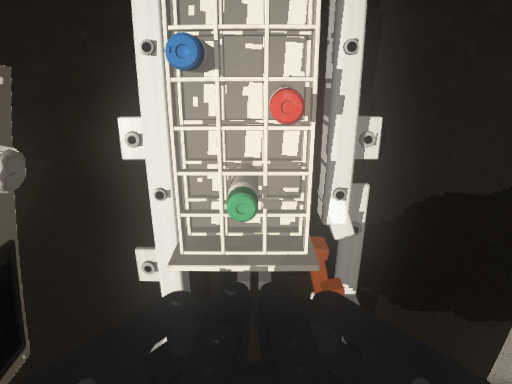

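```bash
python3 -m jog '[[0,0,0.0015,0,0,0,1],[0,0,0.003,0,0,0,1],[0,0,0.0045,0,0,0,1],[0,0,0.005,0,0,0,1],[0,0,0.005,0,0,0,1]]'
python3 - <<'E'
from h import *
T=Twrist();im=read_camera("wrist");save("w14.png",im);np.save("Tw14.npy",T);s=observe();print(s["tcp_pos"],s["tool_rot"],s["force"],bay(s["tcp_pos"]))
E
```

```text
t: 20.8
tcp_pos: [0.4894, -0.0555, 0.0079]
tool_rot: [-90.0, -0.1, -176.2]
force: [-2.3, 6.6, 2.5]
width: 0.0001
[ 0.48937998 -0.05548045  0.00785791] [-9.00295099e+01 -5.95378500e-02 -1.76177167e+02] [-2.24359776  4.62754041  2.64860218] [-0.00036969  0.0767175 ]
```

View pics/w14.png

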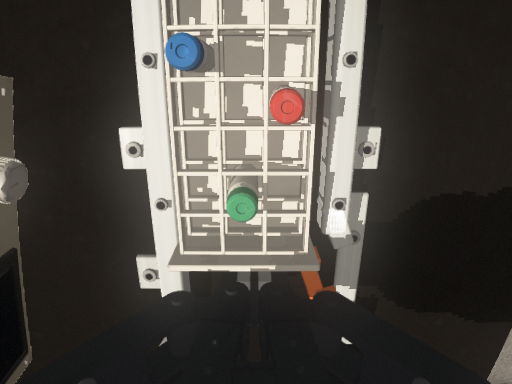

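The catch has swung inward: its tip is now hidden behind the plate at (305,265). I'll push 3 mm further to be sure, then back off and look.

```bash
python3 -m jog '[[0,0,0.001,0,0,0,1],[0,0,0.002,0,0,0,1],[0,0,0.003,0,0,0,1],[0,0,0.003,0,0,0,1],[0,0,0.003,0,0,0,1]]'
python3 - <<'E'
from h import *
T=Twrist();im=read_camera("wrist");save("w15.png",im);s=observe();print(s["tcp_pos"],s["force"],bay(s["tcp_pos"]))
E
python3 -m jog '[[0,0,-0.003,0,0,0,1],[0,0,-0.006,0,0,0,1],[0,-0.01,-0.008,0,0,0,1],[0,-0.03,-0.009,0,0,0,1],[0,-0.06,-0.01,0,0,0,1],[0,-0.1,-0.01,0,0,0,1],[0,-0.13,-0.01,0,0,0,1],[0,-0.15,0,0,0,0,1],[0,-0.15,0,0,0,0,1]]'
python3 - <<'E'
from h import *
T=Twrist();im=read_camera("wrist");save("w16.png",im);np.save("Tw16.npy",T);s=observe();print(s["tcp_pos"],s["force"],bay(s["tcp_pos"]))
E
```

```text
t: 21.35
tcp_pos: [0.4896, -0.0582, 0.0079]
tool_rot: [-90.0, -0.1, -176.2]
force: [-2.9, 8.4, 2.5]
width: 0.0002
[ 0.48958337 -0.05823438  0.00786632] [-2.58946904  7.85731802  2.49803568] [-0.00035167  0.07395613]
t: 22.3
tcp_pos: [0.4924, -0.0598, 0.1624]
tool_rot: [-89.9, 0.4, -176.2]
force: [-0.0, -0.2, -0.1]
width: -0.0003
[ 0.49123176 -0.05930991  0.16029479] [ 0.20293964 -0.28985883  0.30911987] [0.00122079 0.07277235]
```

View pics/w15.png

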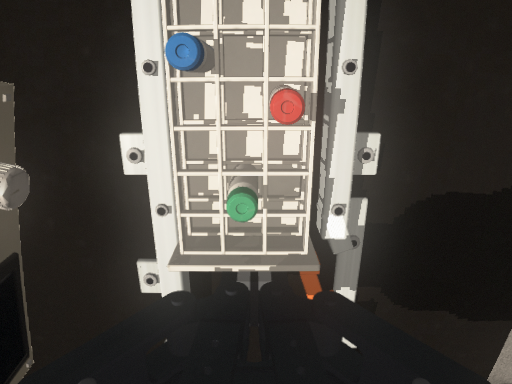

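View pics/w16.png

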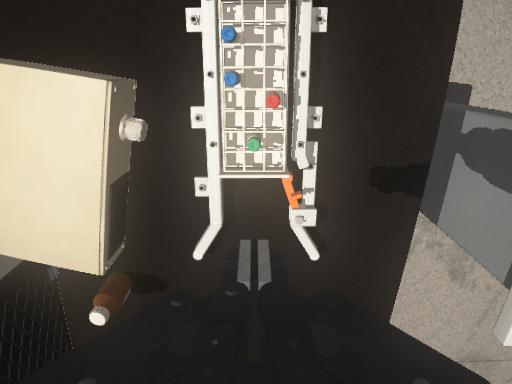

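Run:
```python
import cv2
a=cv2.imread("pics/w16.png")
cv2.imwrite("pics/w16z.png",cv2.resize(a[140:265,185:325],None,fx=5,fy=4.6,interpolation=2))
```

```text
(no output)
```

View pics/w16z.png

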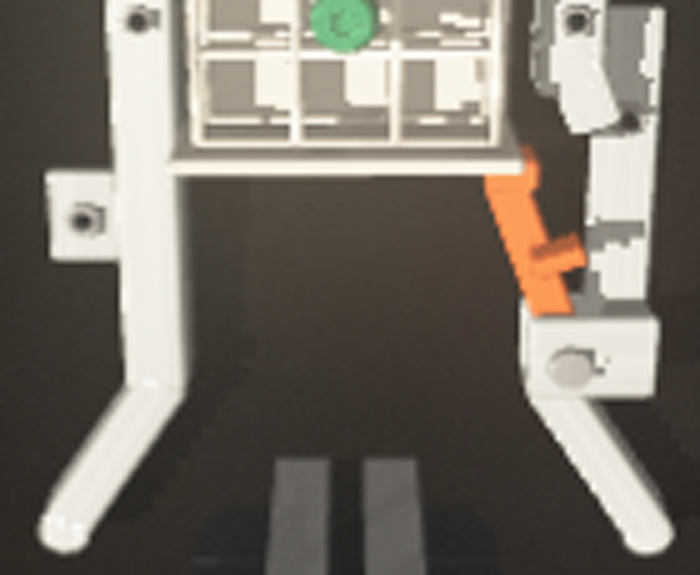

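The catch stands behind the plate. I'll compare its angle with the first picture, where it was free, and measure the rack's pose.

Run:
```python
from h import *
np.set_printoptions(precision=4,suppress=True)
T=np.load("Tw1.npy");B=lambda p:unc(p,(110,125),5)
def rep(a,b):
    a,b=bay(a),bay(b);print(a,b,"angle",np.arctan2(a[0]-b[0],b[1]-a[1]))
rep(onz("wrist",B((312,186)),.014,T),onz("wrist",B((415,153)),.014,T))
T=np.load("Tw16.npy");Z=lambda p:[(p[0]+.5)/5-.5+185,(p[1]+.5)/4.6-.5+140]
rep(onz("wrist",Z((488,195)),.014,T),onz("wrist",Z((532,312)),.014,T))
for n,p,z in [("plate L",(170,168),.039),("plate R",(523,168),.039),("guide knee far",(183,385),.016),("knee near",(528,390),.016)]: print(n,bay(onz("wrist",Z(p),z,T)))
for n,z,p in [("flare f",.016,(65,533)),("flare n",.016,(648,535))]: print(n,bay(onz("wrist",Z(p),z,T)))
print("vials",[bay(onz("wrist",p,.045,T)) for p in [(229,34),(231,78),(273,100),(254,144)]])
```

```text
[-0.0234  0.0796] [-0.0321  0.107 ] angle 0.3074437455145517
[-0.0242  0.0826] [-0.0333  0.1083] angle 0.342986770860028
plate L [0.032  0.0693]
plate R [-0.0279  0.0693]
guide knee far [0.034  0.1242]
knee near [-0.033   0.1252]
flare f [0.0592 0.1602]
flare n [-0.0586  0.1604]
vials [array([ 0.0202, -0.0418]), array([ 0.0193, -0.0104]), array([-0.0128,  0.006 ]), array([0.0019, 0.0405])]
```

```bash
python3 -m jog '[[0,0,0.03,0,0,0,1],[0.003,0,0.07,0,0,0,1],[0.01,0,0.1,0,0,0,1],[0.015,0,0.12,0,0,0,1],[0.02,0,0.13,0,0,0,1],[0.02,0,0.13,0,0,0,1],[0.02,0,0.13,0,0,0,1]]'
python3 - <<'E'
from h import *
T=Twrist();im=read_camera("wrist");save("w17.png",im);np.save("Tw17.npy",T);s=observe();print(s["tcp_pos"],s["tool_rot"])
g=cv2.inRange(cv2.cvtColor(im,cv2.COLOR_RGB2HSV),(55,100,60),(85,255,255))
n,l,st,c=cv2.connectedComponentsWithStats(g)
for i in range(1,n):
    if st[i,4]>30: print(st[i],c[i],onz("wrist",c[i],.071,T))
save("side17.png",cv2.resize(read_camera("side")[120:260,200:330],None,fx=5,fy=4.2,interpolation=2))
E
```

```text
t: 23.05
tcp_pos: [0.4787, -0.1894, 0.1578]
tool_rot: [-90.0, -0.0, -176.2]
force: [-1.1, -0.5, -0.1]
width: -0.0001
[ 0.47889576 -0.18916567  0.15790887] [-9.00074381e+01 -2.00442336e-02 -1.76129623e+02]
[244  82  33  34 826] [259.79539952  98.54600484] [ 0.47799032 -0.25872425  0.071     ]
```

View pics/w17.png

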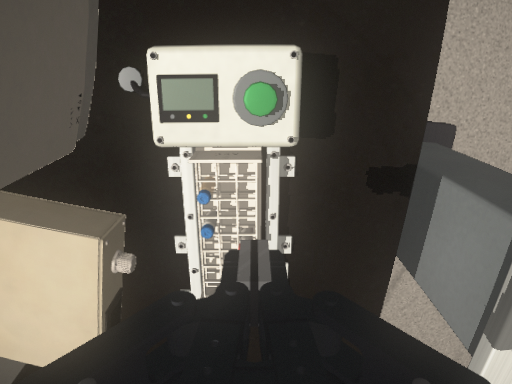

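View pics/side17.png

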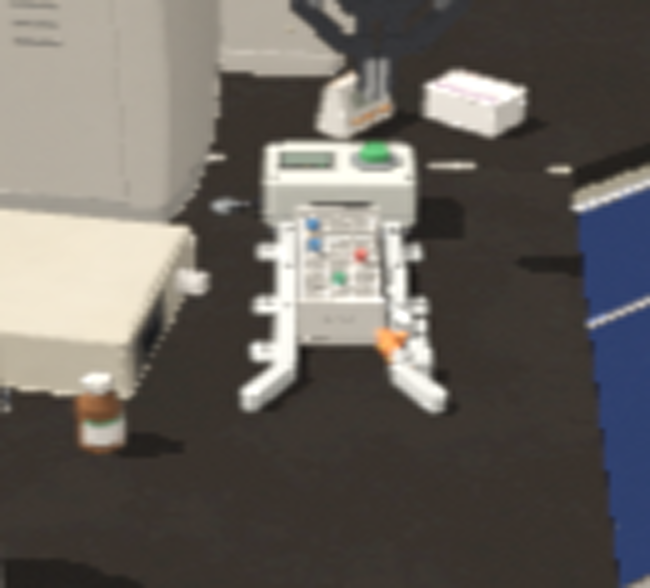

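```bash
python3 -m jog '[[0.002,0,0.03,0,0,0,1],[0.004,0,0.055,0,0,0,1],[0.005,0,0.068,0,0,0,1],[0.005,0.02,0.0685,0,0,0,1],[0.005,0.04,0.0685,0,0,0,1],[0.005,0.06,0.0685,0,0,0,1],[0.005,0.072,0.0685,0,0,0,1],[0.005,0.078,0.0685,0,0,0,1],[0.005,0.081,0.0685,0,0,0,1],[0.005,0.081,0.0685,0,0,0,1]]'
python3 - <<'E'
from h import *
s=observe();print(s["tcp_pos"],s["force"]);save("w18.png",read_camera("wrist"))
save("side18.png",cv2.resize(read_camera("side")[130:200,230:320],None,fx=7,fy=7,interpolation=2))
E
```

```text
t: 24.15
tcp_pos: [0.4789, -0.2584, 0.0774]
tool_rot: [-90.0, 0.0, -176.1]
force: [-0.4, 0.5, -0.8]
width: 0.0003
[ 0.47886898 -0.25843044  0.07743408] [-0.38996666  0.52721254 -0.83800015]
```

View pics/side18.png

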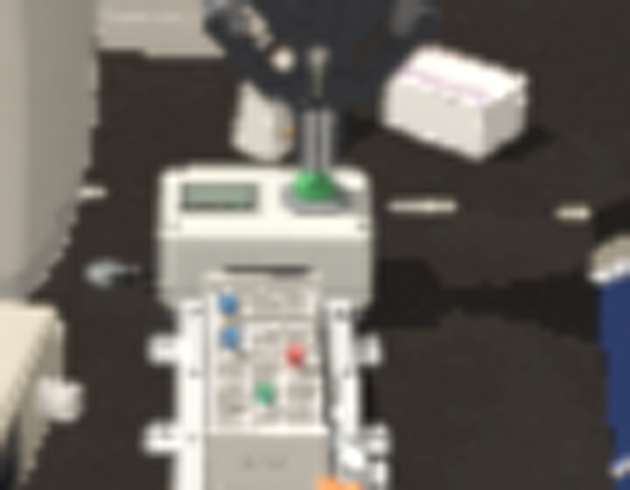

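View pics/w18.png

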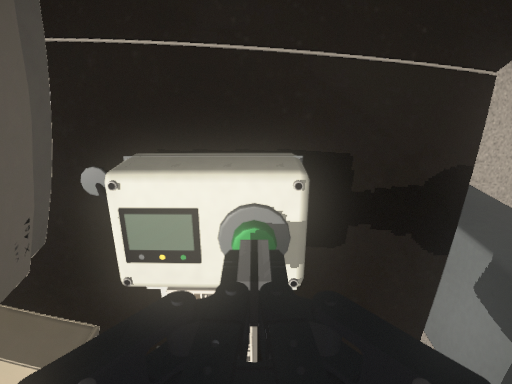

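The fingers stand centred over the green key, seen at (255,235) in the wrist view. Now I'll press to about 5 mm, down to z = 0.066.

```bash
python3 -m jog '[[0,0.003,0,0,0,0,1],[0,0.006,0,0,0,0,1],[0,0.008,0,0,0,0,1],[0,0.0095,0,0,0,0,1],[0,0.0105,0,0,0,0,1],[0,0.0112,0,0,0,0,1],[0,0.0112,0,0,0,0,1],[0,0.0112,0,0,0,0,1]]'
python3 - <<'E'
from h import *
s=observe();print(s["tcp_pos"],s["force"])
E
```

```text
t: 25.05
tcp_pos: [0.4788, -0.2586, 0.0662]
tool_rot: [-90.0, 0.0, -176.2]
force: [0.0, 1.2, 5.2]
width: -0.0
[ 0.47875862 -0.25856887  0.06617582] [2.61344638e-03 1.17582002e+00 5.24544764e+00]
```

The force is 5.2 N at z = 66.2 mm, which is about fully down. I'll go 0.8 mm deeper to confirm the hard stop, then lift clear.

```bash
python3 -m jog '[[0,0.0004,0,0,0,0,1],[0,0.0008,0,0,0,0,1],[0,0.0008,0,0,0,0,1],[0,0.0008,0,0,0,0,1]]'; python3 -m jog '[[0,-0.003,0,0,0,0,1],[0,-0.01,0,0,0,0,1],[0,-0.03,0,0,0,0,1],[0,-0.06,-0.01,0,0,0,1],[0,-0.09,-0.03,0,0,0,1],[0,-0.1,-0.06,0,0,0,1],[0,-0.1,-0.08,0,0,0,1],[0,-0.1,-0.08,0,0,0,1],[0,-0.1,-0.08,0,0,0,1]]'
python3 - <<'E'
from h import *
s=observe();print(s["tcp_pos"],s["force"]);save("w19.png",read_camera("wrist"))
save("side19.png",cv2.resize(read_camera("side")[130:230,210:320],None,fx=6,fy=6,interpolation=2))
E
```

```text
t: 25.45
tcp_pos: [0.4788, -0.2586, 0.066]
tool_rot: [-90.0, 0.0, -176.1]
force: [-1.5, 2.8, 9.6]
width: -0.0
t: 26.35
tcp_pos: [0.4727, -0.1785, 0.1648]
tool_rot: [-90.0, -0.1, -176.1]
force: [-0.2, 0.2, -0.2]
width: 0.0001
[ 0.4727475  -0.17849372  0.16476271] [-0.17083702  0.20053229 -0.2170391 ]
```

View pics/side19.png

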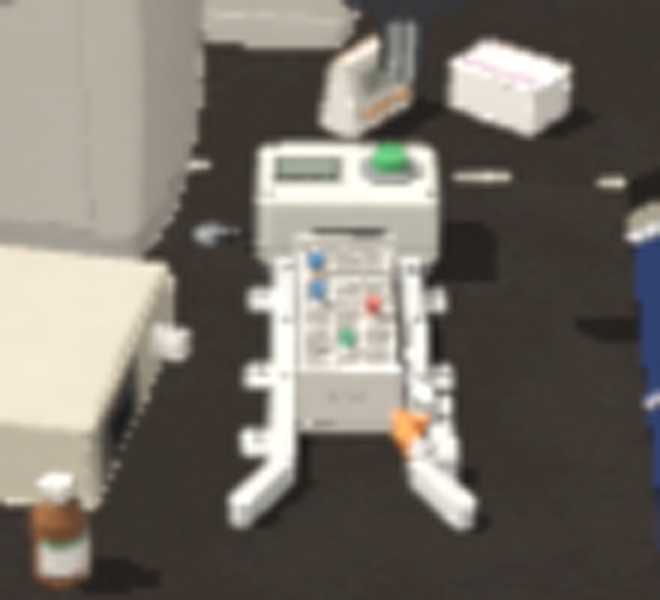

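View pics/w19.png

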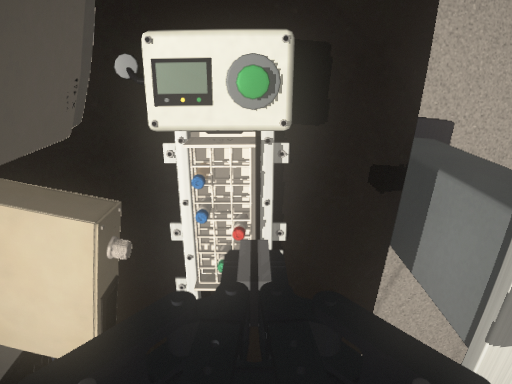

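The force rose to 9.6 N with almost no further travel, so the key reached its stop. It is up again, at (388,155) in the side view as at the start. The catch is in behind the rack at (408,430), and all four caps are upright.

```bash
python3 -c "
from plant import *
print(hand_in())"
```

```text
the job is handed in; nothing more can be done
None
```

The rack is home in the bay with the orange catch in behind it, and the key was pressed only after that. I handed the job in at about 26.5 s of the 72 s allowed; no verdict is reported.

**What I did**
- **Lining up:** I squared the rack to the bay with a side push from the far side.
- **Sliding in:** I then pushed on its end plate with the shut fingers until it was home, with push readings of about 8 N at most.
- **Key:** I pressed the green key until the force jumped from 5.2 to 9.6 N with only 0.2 mm more travel, so it reached its stop. Then I lifted clear.

**Last checks**
- **Catch:** its angle read 0.34 rad, against 0.31 rad for the free catch at the start, so it is sprung in to within my measuring error.
- **Rack:** it sits about 2 mm towards the far guide, which is within its play, and looks in line.
- **Key and vials:** in the last side view the key is back at its starting height and all four caps stand upright.
- **Other things:** standard_1 and the fuse box look unmoved in that view. I did not re-measure standard_2 or the carton.
- **Arm:** it stood clear of everything, with the force reading near zero.

**One disagreement:** my estimates of the bay's position along the channel differed by about 4–5 mm. They put the rack between 4 mm beyond and 2 mm short of its seated place. That is inside the allowed range either way, but I relied on the snapped catch to know it was seated.

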